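# Nudge the dish tray onto the shaker's locating pins

### The arm

A 7-joint arm with a two-finger parallel gripper is mounted at the origin on a cart in front of the work surface, level with it; the furniture and walls round the work are solid. World frame = base frame: x ahead of the robot, y to its left, z up, the work surface at z = 0. Lengths are in m, angles in degrees, forces in N, time in s.
With the tool pointing down it reaches from about 0.425 to 1.025 m from the base axis. Payload 9.4 kg.
Tool frame: the origin (TCP) lies midway between the tips of the shut fingers; the grasp point (between the pads) lies 19 mm behind it; z points along the fingers, y is the direction in which the jaws open and shut (so a half turn about z gives the same grasp; the last joint's range is limited). The gripper opens to 93 mm and grips with 3 to 60 N. Pads are 15 mm wide; open, the fingers measure 128 mm over their backs; the gripper's body (75 mm by 188 mm) begins 65 mm behind the grasp point.
Start: joints at [-72.978, 34.337, -0.143, 91.639, 0.103, 54.024, -4.572], TCP at [0.265, 0.675, 0.219] pointing down, gripper open.
Joint ranges: [-147.43, 147.43], [-19.82, 112.94], [-74.19, 73.91], [6.32, 146.72], [-59.91, 239.91], [6.04, 106.73], [-150.56, 150.56]. Speed limits (degrees/s): [127.2, 127.2, 172.46, 172.46, 180, 180, 180].

### API

Orientations are given as a 3x3 rotation matrix whose columns are the frame's x, y, z axes.
In Python, from cell import manip, cams, close_job gives the robot as it stands.
- The arm moves only by the tool carry_out, never from a script. Its argument "moves" is a list that holds one entry, the list of rows, each a list of 7 numbers: the shift along the world's x, y, z in cm, then the turn, a rotation vector about the world's x, y, z in rad, then the opening, from 0 (shut) to 1 (fully open). A call has 1 to 8 rows; each row is the pose to reach, as a shift and turn from the pose commanded when the call began; what a row does not reach only later rows make up. A row lasts 1/8 s, in which the tool goes at most 62.5 mm and 10.7 degrees, less where a joint would pass 70% of its speed; a pose out of reach is approached as far as the arm can. A call with a gripper value outside its range is refused whole. The fingers move at their own pace and stop on an object; the grip force is fixed at half the most. Time passes only in rows, so rows that repeat a pose let the fingers close. It gives the time, the measured TCP pose, the force and the opening at its end, in the units of the state.
- manip.observe(): the state, without advancing time (a new reading comes with each control period).
- cams.grab_frame(name): name is "scene" or "side" or "wrist"; returns a dict with "color" (420x560x3 uint8, red, green, blue), "camera_matrix" (3x3 intrinsics, pixels), "k1" (the pictures are not rectified: a ray, as slopes to the right and down, at radius r is drawn at 1 + k1 r^2 times it, then the intrinsics apply), "T" (4x4, takes a point from camera to world coordinates). Camera axes: x right, y up, looking along -z (the intrinsics and any distortion apply to the point x, -y, -z); pixel columns grow to the right and rows downward; lengths in m; the calibration is good to about 2 mm. A picture is of the moment at which its call begins. There is no depth.
- close_job(): hands the job in, once; it reports no verdict.
The state is a dict: "time_s": time; "joint_pos": joint angles; "joint_vel": joint speeds; "tau": joint torques, N m; "ee_pos": TCP position; "tcp_rot": TCP orientation; "ft_force": force on the tool from outside, world axes, zero at the start; "moment": the same for the moment, N m; "gripper_width": finger opening in m.
Only numpy, scipy, OpenCV 4.12 (cv2) and the standard library are available. Lean on these libraries where they do the work, as an engineer would, in place of code of your own. Each camera call takes 0.05 s, during which the arm holds its last target. There are 200 camera calls.

### The job

The blue tray with the petri dish was put down askew on the small white shaker and is riding on top of its pins. With the fingertips, gently nudge the tray sideways against its edges until its holes drop over the two locating pins and it sits flat on the shaker's metal deck, inside the blue outline. Do not lift the tray or touch or jolt the dish out of its recess, and leave the other things on the worktop where they are.

Things in the scene. Friction and masses are not known exactly. Their poses are not given: they have to be found in the camera images.
- shaker_base: Small white lab shaker, fixed; its square aluminium deck, 170x170x8 mm, has its top 45 mm above the worktop. Origin: centre of its underside, on the worktop. x points away from its control panel (dial, two lamps), which faces the robot within 0.3 rad; y left, z up. A blue line on the deck, 145 mm square and centred, marks the tray's place.
- seat (a point): Centre of the deck's top, axes as shaker_base: the seated tray's origin lies here, its axes along these, with 1.5 mm of play each way. Two white rest posts, 7 mm thick and 10 mm high, stand on the deck at x=-45, y=+-30 mm.
- pin_left (a point): Tip of the left steel locating pin, 10 mm above the deck, at x=+30, y=+45 mm from the seat. The pin is 7 mm thick, its top 4 mm tapered to 3 mm.
- pin_right (a point): Tip of the right steel locating pin, the same, at x=+30, y=-45 mm from the seat.
- dish_tray: Loose blue slab, 140x140x10 mm, 0.17 to 0.35 kg, plain upright sides. Origin: centre of its underside; axes along its sides, about as the shaker's. Starts level on pins and posts, 10 mm above the deck (55 to 65 mm above the worktop), 14 to 28 mm off its place toward the panel (-x), up to 16 mm sideways, turned up to 0.1 rad. Slides at 1 to 4 N.
- hole_left (a point): Underside of the tray's left locating hole (10 mm round, through), at x=+30, y=+45 mm from the tray's origin. Within about 3 mm of its place the tray drops 10 mm over the pins onto the deck (top then 55 mm above the worktop); its edge nearest the panel may sink first.
- hole_right (a point): Underside of the right locating hole, the same, at x=+30, y=-45 mm. Two 18 mm clearance holes for the rest posts are at x=-45, y=+-30 mm.
- dish: Loose clear petri dish with lid, 61 mm across, 14 mm high, in a round recess (63 mm wide, 6 mm deep) in the middle of the tray's top; it stands 8 mm out. Origin: centre of its underside, 4 mm above the tray's.
- dropper_1: Bystander: white dropper bottle with blue label and blue pointed cap, 37 mm across, 100 mm tall, upright. Origin: centre of its underside, on the worktop.
- timer: Bystander: white lab timer with coloured keys, 66x62x22 mm, flat. Origin: centre of its underside, on the worktop.
- calculator: Bystander: desk calculator, 156 mm (x) by 108 mm (y), 31 mm high. Origin: centre of its underside, on the worktop.
- mouse: Bystander: black computer mouse, 98 mm (x) by 65 mm (y), 35 mm high. Origin: centre of its underside, on the worktop.

How it is judged (in metres and radians):
At the end, for the whole second after the job is handed in: The tray is at rest flat on the deck over both pins (underside within 3 mm of the deck, centre within 5 mm of the seat, square to the shaker within 0.06 rad, level within 0.03 rad); the dish lies flat in its recess; the bystanders are within 20 mm of where they stood (z of dish_tray in the frame of seat below 0.003 m and horizontal distance between dish_tray and seat below 0.005 m and angle between the x axis of dish_tray and the x axis of shaker_base, either way round below 0.06 rad and angle between dish_tray's own z axis and vertical below 0.03 rad and linear speed of dish_tray below 0.01 m/s and horizontal distance between dish and dish_tray below 0.008 m and z of dish in the frame of dish_tray below 0.006 m and angle between dish's own z axis and vertical below 0.06 rad and distance of each of dropper_1, timer, calculator, mouse from where it was at the start of the episode below 0.02 m); the robot touches nothing.
It fails at once if the tray is lifted (more than 10 mm above its start height) or tipped by more than 0.25 rad (height (world z) of dish_tray above 0.065 m or angle between dish_tray's own z axis and vertical above 0.25 rad).
It fails at once if the fingers touch the dish (contact force between the fingers and dish above 0.5 N).
It fails at once if the dish leaves its recess (horizontal distance between dish and dish_tray above 0.012 m or z of dish in the frame of dish_tray above 0.012 m).
It fails at once if the tray is shoved with more than 40 N instead of gently (contact force between the fingers and dish_tray above 40 N).
It fails at once if a bystander is pushed more than 30 mm from its place (distance of any of dropper_1, timer, calculator, mouse from where it was at the start of the episode above 0.03 m).
It also fails if it takes over 51 s, if anything falls off the work surface, if the arm or the gripper's body presses on something with over 40 N, if the wrist force passes 120 N, or if a joint passes its speed limit or range.

## Working session

There is one attempt and no reset: what is moved stays moved. The work goes in short steps, Python scripts to look and compute and a tool call to move; the robot and the scene stay as the last step left them, time stands still between calls to the robot, and variables do not carry over. Pictures are saved under pics/ and viewed, on a budget of 10 in all, crops included, one or two more only if the job needs it, and the job is handed in when it is done.

Besides the shell and the picture viewer there is one more tool, called after "Request:" as name([rows], argument=value, ...), one row to a line, values as JSON. carry_out: Moves the arm, as the interface text tells. Its arguments: {"type":"object","properties":{"moves":{"type":"array"}},"required":["moves"]}

```bash
mkdir -p pics
cat > h.py <<'E'
import numpy as np, cv2
from cell import manip, cams, close_job
def grab(n,f=None):
    d=cams.grab_frame(n)
    if f: cv2.imwrite('pics/'+f,d['color'][:,:,::-1])
    return d
def ray(d,uv):
    K=np.array(d['camera_matrix']);k=d['k1']
    p=cv2.undistortPoints(np.array(uv,float).reshape(-1,1,2),K,np.array([k,0,0,0.])).reshape(-1,2)
    T=np.array(d['T']);v=np.c_[p[:,0],-p[:,1],-np.ones(len(p))]@T[:3,:3].T
    return T[:3,3],v
def onplane(d,uv,z):
    o,v=ray(d,uv);return o+v*((z-o[2])/v[:,2])[:,None]
def proj(d,P):
    T=np.array(d['T']);K=np.array(d['camera_matrix'])
    c=(np.array(P,float).reshape(-1,3)-T[:3,3])@T[:3,:3];c=c*[1,-1,-1]
    return cv2.projectPoints(c,np.zeros(3),np.zeros(3),K,np.array([d['k1'],0,0,0.]))[0].reshape(-1,2)
E
python3 - <<'E'
from h import *
a=grab('scene','s0.png');b=grab('side','d0.png')
for d in(a,b): print(np.round(d['T'],3).tolist(),np.round(d['camera_matrix'],1).tolist(),d['k1'])
s=manip.observe();print(s['time_s'],s['ee_pos'],np.round(s['tcp_rot'],3).tolist(),s['gripper_width'])
E
```

```text
[[0.785, 0.43, -0.446, -0.089], [-0.619, 0.552, -0.558, -0.733], [0.006, 0.714, 0.7, 0.979], [0.0, 0.0, 0.0, 1.0]] [[439.3, 0.0, 279.4], [0.0, 439.3, 212.8], [0.0, 0.0, 1.0]] -0.03746451773721867
[[0.996, -0.088, 0.035, 0.516], [0.094, 0.863, -0.496, -0.584], [0.014, 0.497, 0.868, 1.063], [0.0, 0.0, 0.0, 1.0]] [[416.3, 0.0, 271.8], [0.0, 416.3, 213.5], [0.0, 0.0, 1.0]] 0.044361908532362763
0.1 [0.2645855  0.67452999 0.21785339] [[-0.931, 0.365, -0.0], [0.365, 0.931, -0.001], [-0.0, -0.001, -1.0]] 0.09289363689516439
```

View pics/s0.png

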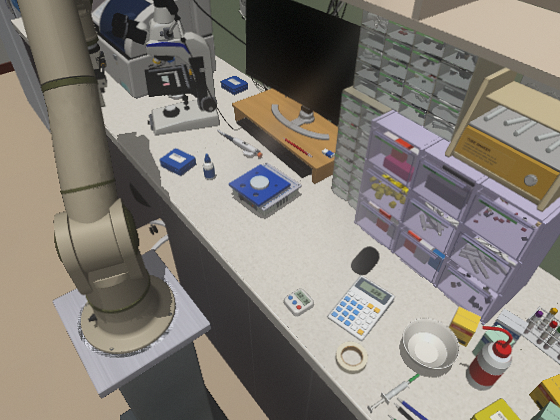

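View pics/d0.png

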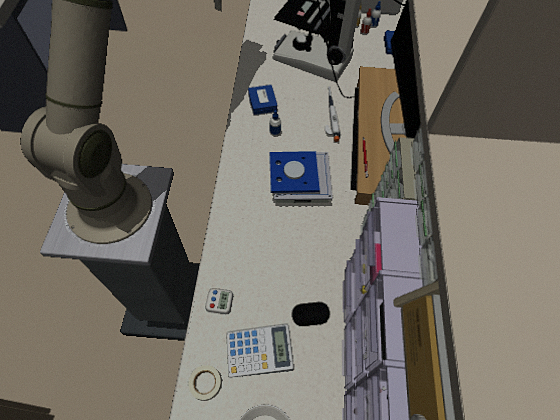

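The shaker and tray are at about (262,187) in the scene view and (295,172) in the side view, with the dropper just left of them. Next I'll measure the tray from its blue mask.

Run:
```python
from h import *
a=grab('scene');b=grab('side')
tiles=[]
for d,(u,v) in((a,(265,188)),(b,(300,178))):
    im=d['color'].astype(int);m=((im[:,:,2]>im[:,:,0]+60)&(im[:,:,2]>90)).astype(np.uint8)
    w=np.zeros_like(m);w[v-40:v+40,u-45:u+45]=1;m*=w
    c=max(cv2.findContours(m,cv2.RETR_EXTERNAL,2)[0],key=cv2.contourArea)
    h=cv2.convexHull(c);r=cv2.approxPolyDP(h,4,True).reshape(-1,2)
    print(r.tolist(),'\n',np.round(onplane(d,r,.065),4).tolist())
    tiles.append(cv2.resize(d['color'][v-40:v+40,u-45:u+45,::-1],None,fx=4.4,fy=4.4,interpolation=2))
cv2.imwrite('pics/c1.png',np.hstack(tiles))
```

```text
[[261, 165], [289, 184], [258, 204], [229, 183]] 
 [[0.5861, 0.2127, 0.065], [0.5986, 0.0798, 0.065], [0.4656, 0.0654, 0.065], [0.4504, 0.2011, 0.065]]
[[315, 152], [319, 189], [271, 190], [270, 152]] 
 [[0.5857, 0.2121, 0.065], [0.6028, 0.0802, 0.065], [0.4665, 0.0627, 0.065], [0.4507, 0.1981, 0.065]]
```

View pics/c1.png

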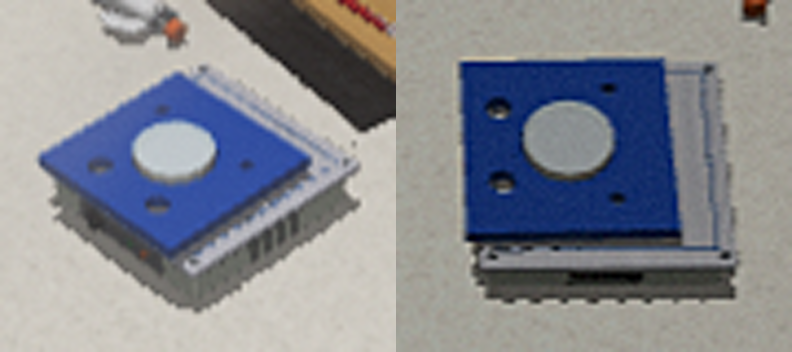

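The tray is centred near (0.526, 0.139) with yaw about +0.115 rad. Its corners agree between the two views. I'll move above it for a closer wrist view.

Request:
carry_out([
  [[2,-5,4,0,0,0.1,1],[4,-11,8,0,0,0.2,1],[6,-17,12,0,0,0.3,1],[8,-23,14,0,0,0.4,1],[11,-29,14,0,0,0.43,1],[14,-35,14,0,0,0.43,1],[17,-41,14,0,0,0.43,1],[20,-47,14,0,0,0.43,1]],
])

```text
time_s: 1.2
ee_pos: [0.4436, 0.2465, 0.3586]
tcp_rot: [[-0.998, -0.056, 0.001], [-0.056, 0.998, 0.0], [-0.001, 0.0, -1.0]]
ft_force: [0.5, 0.2, -0.1]
gripper_width: 0.0929
```

Request:
carry_out([
  [[1,-4,0,0,0,0,1],[1.5,-6.5,0,0,0,0,1],[1.5,-6.5,0,0,0,0,1],[1.5,-6.5,0,0,0,0,1]],
])

```text
time_s: 1.7
ee_pos: [0.4578, 0.1844, 0.3583]
tcp_rot: [[-0.998, -0.057, -0.0], [-0.057, 0.998, 0.0], [-0.0, 0.0, -1.0]]
ft_force: [-0.7, -0.2, -0.7]
gripper_width: 0.093
```

Run:
```python
from h import *
d=grab('wrist','w0.png')
s=manip.observe();print(s['time_s'],s['ee_pos'],np.round(s['tcp_rot'],3).tolist(),np.round(s['ft_force'],1))
print(np.round(d['T'],3).tolist(),d['camera_matrix'][0][0],d['k1'])
```

```text
1.75 [0.45778858 0.18470883 0.35827488] [[-0.998, -0.058, -0.0], [-0.058, 0.998, 0.0], [0.0, 0.0, -1.0]] [-0.2  0.2  0. ]
[[-0.058, -0.955, -0.29, 0.377], [0.998, -0.056, -0.016, 0.18], [-0.0, -0.29, 0.957, 0.524], [0.0, 0.0, 0.0, 1.0]] 303.1774354735969 -0.0492012930081182
```

View pics/w0.png

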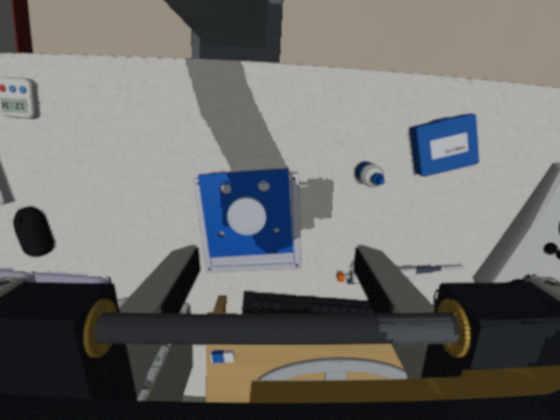

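The wrist view shows the tray at about (247,215) with the deck rim visible at left, right and bottom. I'll go closer.

Request:
carry_out([
  [[3,-1.5,-4,0,0,0,1],[6,-3,-8,0,0,0,1],[9,-4.5,-12,0,0,0,1],[10,-4.5,-15.5,0,0,0,1],[10,-4.5,-15.5,0,0,0,1],[10,-4.5,-15.5,0,0,0,1]],
])

```text
time_s: 2.5
ee_pos: [0.558, 0.1396, 0.2042]
tcp_rot: [[-0.998, -0.058, 0.0], [-0.058, 0.998, 0.0], [-0.0, 0.0, -1.0]]
ft_force: [0.8, 0.6, 0.4]
gripper_width: 0.093
```

Run:
```python
from h import *
d=grab('wrist'); np.save('w1.npy',d,allow_pickle=True)
im=d['color'].astype(int);m=((im[:,:,2]>im[:,:,0]+60)&(im[:,:,2]>90)).astype(np.uint8)
c=max(cv2.findContours(m,cv2.RETR_EXTERNAL,2)[0],key=cv2.contourArea)
P=onplane(d,c.reshape(-1,2),.065)[:,:2]; print(cv2.boundingRect(c))
r=cv2.minAreaRect((P*1e4).astype(np.float32));print(r)
r=cv2.approxPolyDP(cv2.convexHull(c),6,True).reshape(-1,2);print(r.tolist(),np.round(onplane(d,r,.065),4).tolist())
x,y,w,h=cv2.boundingRect(c);x-=30;y-=20;w+=60;h+=70
print(x,y);t=d['color'][max(y,0):y+h,x:x+w,::-1]
cv2.imwrite('pics/w1.png',cv2.resize(t,None,fx=2.4,fy=2.4,interpolation=2))
```

```text
(204, 94, 145, 144)
((5264.56591796875, 1409.828857421875), (1381.99755859375, 1396.146484375), 7.1308159828186035)
[[347, 94], [347, 228], [221, 237], [204, 105]] [[0.4501, 0.2009, 0.065], [0.5849, 0.2175, 0.065], [0.6033, 0.0825, 0.065], [0.4681, 0.065, 0.065]]
174 74
```

View pics/w1.png

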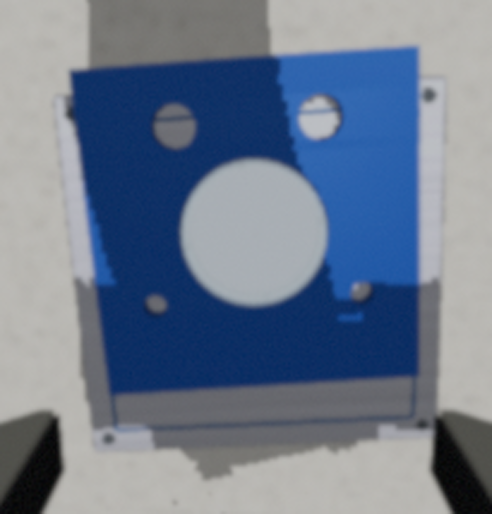

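The view shows deck corner screws at crop (69,107), (429,95), (108,438) and (422,424). The far outline corners are at about (117,426) and (413,415). I'll project these onto the deck plane.

Run:
```python
from h import *
d=np.load('w1.npy',allow_pickle=True).item()
f=lambda q,z:onplane(d,np.array(q)/2.4+[174,74],z)[:,:2]
for n,q in(('screw',[(69,107),(429,95),(422,424),(108,438)]),('deck',[(54,97),(445,77),(435,437),(94,450)]),('outl',[(413,416),(116,427)])):
    P=f(q,.045);print(n,np.round(P,4).tolist(),P.mean(0))
    print(' sizes',np.round(np.linalg.norm(np.roll(P,-1,0)-P,axis=1),4),'ang of y edges',[round(float(np.arctan2(-(a-b)[0],(a-b)[1])),3) for a,b in((P[1],P[0]),(P[-2],P[-1]))])
# predicted tray features
c=np.array([.5264,.1410]);a=np.deg2rad(7.13);R=np.array([[np.cos(a),-np.sin(a)],[np.sin(a),np.cos(a)]])
print((proj(d,[[*(c+R@p),.065] for p in [(30,45),(30,-45),(-45,30),(-45,-30)] for p in [np.array(p)/1e3]])-[174,74])*2.4)
```

```text
screw [[0.4811, 0.0591], [0.467, 0.2134], [0.62, 0.2299], [0.6365, 0.0767]] [0.5511423  0.14477642]
 sizes [0.1549 0.1539 0.1541 0.1564] ang of y edges [0.091, 0.107]
deck [[0.4773, 0.0526], [0.4592, 0.2193], [0.6266, 0.2373], [0.6435, 0.0698]] [0.55162011 0.14475231]
 sizes [0.1677 0.1683 0.1683 0.1671] ang of y edges [0.108, 0.101]
outl [[0.616, 0.2249], [0.6303, 0.0806]] [0.62316066 0.15278942]
 sizes [0.145 0.145] ang of y edges [-3.042, 0.099]
[[360.76180001 291.66972941]
 [153.70044168 304.78861168]
 [319.60730092 114.58249722]
 [171.89307862 124.58550808]]
```

Estimates:
- **Shaker:** seat near (0.5513, 0.1448), yaw about 0.103. Measured sizes are about 168 mm for the deck and 145 mm for the outline, which fit.
- **Tray in shaker axes:** about -25 mm in x and -1 mm in y, turned +0.02 rad.

A square two-finger push along the shaker's +x should seat it.

Request:
carry_out([
  [[-4,-0.3,0,0,0,0.02,1],[-8,-0.6,0,0,0,0.045,1],[-12,-0.8,0,0,0,0.045,1],[-13.2,-0.8,-2,0,0,0.045,1],[-13.2,-0.8,-6,0,0,0.045,1],[-13.2,-0.8,-10,0,0,0.045,1],[-13.2,-0.8,-10,0,0,0.045,1]],
])

```text
time_s: 3.42
ee_pos: [0.4253, 0.1307, 0.103]
tcp_rot: [[-0.995, -0.102, -0.002], [-0.102, 0.995, -0.001], [0.002, -0.0, -1.0]]
ft_force: [0.8, 0.1, 0.8]
gripper_width: 0.093
```

Request:
carry_out([
  [[0,0,-3,0,0,0,1],[0,0,-5.3,0,0,0,1],[0,0,-5.3,0,0,0,1],[0,0,-5.3,0,0,0,1]],
])

```text
time_s: 3.92
ee_pos: [0.4268, 0.1309, 0.052]
tcp_rot: [[-0.995, -0.101, 0.002], [-0.101, 0.995, 0.001], [-0.002, 0.001, -1.0]]
ft_force: [-0.6, -0.1, 0.4]
gripper_width: 0.093
```

Request:
carry_out([
  [[0.5,0.05,-0.15,0,0,0,1],[1.0,0.1,-0.15,0,0,0,1],[1.4,0.14,-0.15,0,0,0,1],[1.7,0.17,-0.15,0,0,0,1],[2.0,0.2,-0.15,0,0,0,1],[2.3,0.24,-0.15,0,0,0,1],[2.5,0.26,-0.15,0,0,0,1]],
])

```text
time_s: 4.8
ee_pos: [0.4505, 0.1332, 0.0487]
tcp_rot: [[-0.995, -0.102, -0.001], [-0.102, 0.995, -0.0], [0.001, -0.0, -1.0]]
ft_force: [-2.8, 1.2, 0.5]
gripper_width: 0.0933
```

Request:
carry_out([
  [[0.2,0.02,0,0,0,0,1],[0.4,0.04,0,0,0,0,1],[0.6,0.06,0,0,0,0,1],[0.8,0.08,0,0,0,0,1],[1.0,0.1,0,0,0,0,1],[1.2,0.12,0,0,0,0,1]],
])

```text
time_s: 5.55
ee_pos: [0.4633, 0.1343, 0.0488]
tcp_rot: [[-0.995, -0.101, 0.0], [-0.101, 0.995, 0.0], [-0.0, 0.0, -1.0]]
ft_force: [-2.0, -0.4, -1.2]
gripper_width: 0.0931
```

Request:
carry_out([
  [[0.15,0.015,0,0,0,0,1],[0.3,0.03,0,0,0,0,1],[0.4,0.04,0,0,0,0,1],[0.5,0.05,0,0,0,0,1]],
])

```text
time_s: 6.05
ee_pos: [0.4681, 0.1348, 0.0488]
tcp_rot: [[-0.995, -0.101, -0.0], [-0.101, 0.995, -0.0], [0.0, 0.0, -1.0]]
ft_force: [-1.2, -0.5, -0.7]
gripper_width: 0.0929
```

```bash
cat > meas.py <<'E'
import sys
from h import *
d=grab('wrist');s=manip.observe()
print(s['time_s'],s['ee_pos'],np.round(s['ft_force'],1))
im=d['color'].astype(int);m=((im[:,:,2]>im[:,:,0]+60)&(im[:,:,2]>90)).astype(np.uint8)
m[:, :100]=0;m[:,450:]=0
c=max(cv2.findContours(m,cv2.RETR_EXTERNAL,2)[0],key=cv2.contourArea)
r=cv2.approxPolyDP(cv2.convexHull(c),6,True).reshape(-1,2)
for z in(.065,.055):
    q=cv2.minAreaRect((onplane(d,c.reshape(-1,2),z)[:,:2]*1e3).astype(np.float32));e=np.array(q[0])/1e3-[.5513,.1448]
    print(z,np.round(q[0],1),np.round(q[1],1),round(np.deg2rad(q[2]),3),'rel seat',np.round([e@[.9947,.1028],e@[-.1028,.9947]],4))
x,y,w,h=cv2.boundingRect(c);x=max(x-30,0);y=max(y-40,0)
print(x,y);t=d['color'][y:y+h+80,x:x+w+60,::-1]
cv2.imwrite('pics/'+sys.argv[1],cv2.resize(t,None,fx=2.2,fy=2.2,interpolation=2))
E
python3 meas.py w2.png
```

```text
6.1 [0.46827724 0.13483329 0.04882445] [-2.4 -0.1 -1.1]
0.065 [485.4 137.3] [ 17.5 110.5] 0.103 rel seat [-0.0664 -0.0006]
0.055 [491.9 138. ] [ 18.6 117.9] 0.103 rel seat [-0.0598 -0.0006]
152 246
```

Request:
carry_out([
  [[0.1,0.01,0,0,0,0,1],[0.2,0.02,0,0,0,0,1],[0.3,0.03,0,0,0,0,1],[0.3,0.03,0,0,0,0,1]],
])

```text
time_s: 6.6
ee_pos: [0.4715, 0.1352, 0.0489]
tcp_rot: [[-0.995, -0.101, 0.001], [-0.101, 0.995, 0.0], [-0.001, 0.0, -1.0]]
ft_force: [0.4, 0.6, 0.1]
gripper_width: 0.0928
```

Request:
carry_out([
  [[0.1,0.01,0,0,0,0,1],[0.2,0.02,0,0,0,0,1],[0.2,0.02,0,0,0,0,1]],
])

```text
time_s: 6.98
ee_pos: [0.4723, 0.1352, 0.0488]
tcp_rot: [[-0.995, -0.102, -0.001], [-0.102, 0.995, -0.0], [0.001, -0.0, -1.0]]
ft_force: [-3.0, 1.0, 2.2]
gripper_width: 0.0928
```

Run:
```python
from h import *
tiles=[]
s=manip.observe();print(s['time_s'],s['ee_pos'],np.round(s['ft_force'],1))
for n,(u,v) in(('scene',(265,183)),('side',(300,178))):
    d=grab(n)
    tiles.append(cv2.resize(d['color'][v-40:v+40,u-45:u+45,::-1],None,fx=4.4,fy=4.4,interpolation=2))
cv2.imwrite('pics/c2.png',np.hstack(tiles))
```

```text
6.975 [0.47231215 0.13522293 0.04876048] [-3.   1.   2.2]
```

View pics/c2.png

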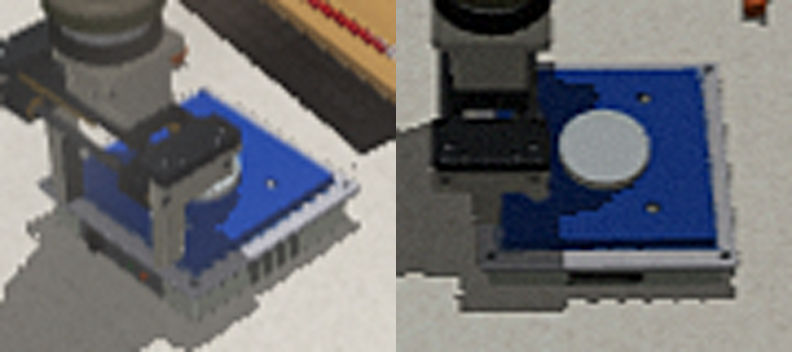

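The tray looks inside the outline and the pins seem to show in its holes, at (645,98) and (652,208). The push met resistance. I'll back off, rise and check with the wrist view.

Request:
carry_out([
  [[-1,-0.1,0,0,0,0,1],[-3,-0.3,0,0,0,0,1],[-4,-0.4,2,0,0,0,1],[-4,-0.4,8,0,0,0,1],[-3,-0.3,13,0,0,0,1],[1,0.1,15.5,0,0,0,1],[6,0.4,15.5,0,0,0,1],[8,0.4,15.5,0,0,0,1]],
])

```text
time_s: 8.07
ee_pos: [0.5558, 0.1395, 0.2044]
tcp_rot: [[-0.995, -0.1, 0.003], [-0.1, 0.995, 0.001], [-0.004, 0.001, -1.0]]
ft_force: [-0.3, 0.3, 0.1]
gripper_width: 0.0929
```

Request:
carry_out([
  [[0.5,0,0,0,0,0,1],[0.5,0,0,0,0,0,1],[0.5,0,0,0,0,0,1]],
])

```text
time_s: 8.45
ee_pos: [0.557, 0.1393, 0.2037]
tcp_rot: [[-0.995, -0.101, -0.001], [-0.101, 0.995, -0.0], [0.001, -0.0, -1.0]]
ft_force: [0.3, -0.9, 0.1]
gripper_width: 0.093
```

```bash
python3 meas.py w3.png
```

```text
8.5 [0.55713262 0.13932173 0.20385276] [ 0.2 -0.7  0.5]
0.065 [548.4 143.8] [133.8 136.1] 0.115 rel seat [-0.003  -0.0007]
0.055 [550.8 144.2] [138.2 140.6] 0.115 rel seat [-0.0006 -0.0005]
183 85
```

View pics/w3.png

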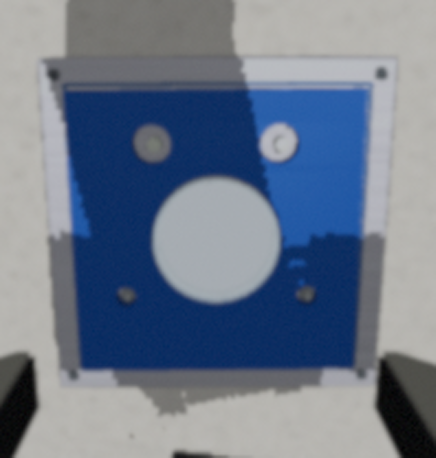

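The tray sits inside the outline with both rest posts centred in their holes. The size fits a top at 55 mm. I'll check that the far edge isn't perched by comparing edge lengths, and take a second view from the fixed cameras.

Run:
```python
from h import *
def edges(d,win,z):
    im=d['color'].astype(int);m=((im[:,:,2]>im[:,:,0]+60)&(im[:,:,2]>90)).astype(np.uint8);w=np.zeros_like(m);u,v,r=win;w[v-r:v+r,u-r:u+r]=1
    c=max(cv2.findContours(m*w,cv2.RETR_EXTERNAL,2)[0],key=cv2.contourArea)
    P=onplane(d,c.reshape(-1,2),z)[:,:2]*1e3
    q=cv2.minAreaRect(P.astype(np.float32));B=cv2.boxPoints(q)
    e=(P-q[0])@np.array([[.9947,-.1028],[.1028,.9947]])
    out=[]
    for lo,hi in((-60,-40),(-30,0),(0,30),(40,60)):
        k=(e[:,0]>lo)&(e[:,0]<hi);y=e[k,1];out.append(round(float(np.median(y[y>50])-np.median(y[y<-50])),1))
    return out
print('before',edges(np.load('w1.npy',allow_pickle=True).item(),(275,170,110),.065))
print('now',edges(grab('wrist'),(275,190,110),.055))
tiles=[]
for n,(u,v) in(('scene',(265,183)),('side',(300,178))):
    d=grab(n)
    im=d['color'].astype(int);m=((im[:,:,2]>im[:,:,0]+60)&(im[:,:,2]>90)).astype(np.uint8);w=np.zeros_like(m);w[v-40:v+40,u-45:u+45]=1
    c=max(cv2.findContours(m*w,cv2.RETR_EXTERNAL,2)[0],key=cv2.contourArea)
    print(n,cv2.approxPolyDP(cv2.convexHull(c),4,True).reshape(-1,2).tolist())
    S=np.array([.5513,.1448]);R=np.array([[.9947,-.1028],[.1028,.9947]])
    for z in(.055,.065):print(' pred',z,proj(d,[[*(S+R@np.array(p)),z] for p in((.07,.07),(.07,-.07),(-.07,-.07),(-.07,.07))]).round(1).tolist())
    tiles.append(cv2.resize(d['color'][v-40:v+40,u-45:u+45,::-1],None,fx=4.4,fy=4.4,interpolation=2))
cv2.imwrite('pics/c3.png',np.hstack(tiles))
```

```text
before [137.3, nan, 137.7, nan]
now [137.5, 139.7, 138.3, 138.0]
scene [[260, 174], [246, 190], [236, 182], [249, 173]]
 pred 0.055 [[266.0, 162.9], [295.5, 182.3], [263.7, 202.7], [234.4, 181.4]]
 pred 0.065 [[266.0, 160.6], [295.6, 179.9], [263.6, 200.3], [234.2, 179.0]]
side [[302, 160], [278, 167], [278, 154], [299, 154]]
 pred 0.055 [[324.0, 152.3], [327.4, 191.0], [278.9, 191.0], [278.0, 152.3]]
 pred 0.065 [[324.4, 150.3], [327.9, 189.1], [278.9, 189.1], [278.1, 150.3]]
  return _methods._mean(a, axis=axis, dtype=dtype,
  ret = ret.dtype.type(ret / rcount)
```

View pics/c3.png

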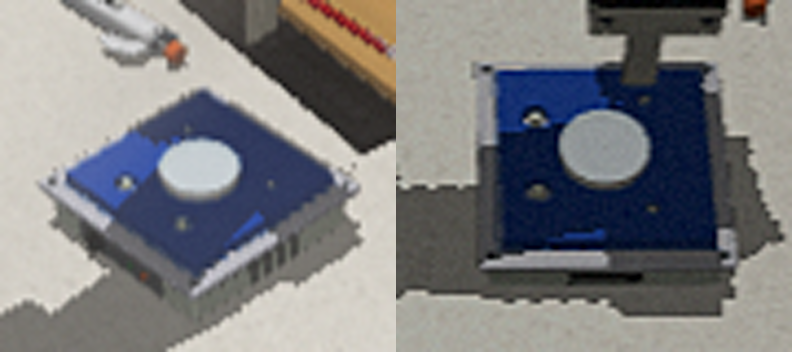

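The fixed views agree. The far corners appear at or just below the rows predicted for a top at 55 mm, and 2–5 px below those for 65 mm. Far and near edge widths match, so the tray is level and fully down. The tool is clear at z = 0.20, so I'll hand in.

```bash
python3 -c "
from cell import close_job;print(close_job())"
```

```text
the job is handed in; nothing more can be done
None
```

I pushed the tray about 25 mm along the shaker's +x axis with both open fingertips, square to the shaker. The push stopped against the pins, then I backed off, lifted clear and handed the job in at about 9 s. No verdict was reported.

**Last checks:**
- **Position:** the tray is within about 1 mm of the seat and turned about 0.01 rad. The dish is in its recess and the rest posts are centred in their holes.
- **Level:** at the seated height (top at 55 mm) the near and far edge widths are 137.5 and 138.0 mm. A far edge still up on the pins would measure about 5 mm longer.
- **Fixed views:** the far corners agree with a 55 mm top. I read these by eye, because shadows spoiled the automatic blue mask in both views.
- **Force:** the wrist readings I saw at the end of each move stayed under 4 N.
- **Bystanders:** I did not measure them again. The arm never came near them.

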